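# Index the ring gauge shuttle to its middle station and record

### The job

With the fingertips, push the shuttle's yellow plate away along its bed until the sprung stop pin has dropped in behind the first tooth, then let go so that the spring brings the carriage back to latch at the middle (measuring) station, not the far one. Then press the green record button and leave it. Only push and press: grasp and lift nothing, let the ring stay in its nest, and leave the red button and the other things on the bench alone.

Things in the scene. Friction and masses are not known exactly. Their poses are not given: they have to be found in the camera images.
- shuttle_fixture: Ring gauge shuttle, fixed: dark bed 235 (x, from -125 to +110) x 160 (y) x 16 mm high, carriage on it. Origin: on the underside, mid width; x = push direction, away from the robot. Blue pin bracket on the left (x +25, y +65 mm), its black pin knob up to 79 mm high (89 lifted); two blue probe posts (x -24, y +-72 mm), 63 mm high. White, green, red lines on the bed's right edge: load, middle, far.
- push_face (a point): On the robot-side face of the carriage's yellow push plate, mid width, 36 mm above the worktop; moves with it; axes as the fixture's. Plate 100 mm wide, from 20 to 52 mm above the worktop, backed by the carriage. At its foot the bed (16 mm high) reaches 7 mm before it, with two 24 mm high stops 43 mm either side of the middle.
- carriage (a joint): Travel in m along fixture +x: 0 load station (spring home), end stop 0.076. Spring return: 5 N at 0, 8 N at 0.05, up to 4 N more as a tooth lifts the pin. Pushed beyond 0.040 and released it comes back and latches at 0.036, the middle station; beyond 0.062 it goes to the far station (0.068) and cannot return. So push to 0.042-0.056, then draw back.
- stop_pin (a joint): Lift of the sprung stop pin in m: 0 down, up to 0.010 while a tooth passes under it. It works by itself and need not be touched.
- nest (a point): Centre of the nest floor on the carriage, 42 mm above the worktop, 58 mm beyond the push face; the nest has a 5 mm high rim of 56 mm inner diameter.
- ring: Loose setting ring, hardened steel with black rim, 52 mm diameter x 12 mm, 0.16 kg, lying in the nest; origin: centre of its underside. Rides along with the carriage and must stay in the nest.
- record_box: 70 x 70 x 30 mm grey box fixed on the worktop with a green push button of 28 mm diameter in a black collar on its top; origin: centre of the underside
- record_top (a point): Centre of the top of the green record button, 52 mm above the worktop, facing up; moves with the button.
- record (a joint): Green button's travel in m: 0 out, 0.006 fully in (5 N); springs back. Pressed counts from 0.004.
- clear_box: 70 x 70 x 30 mm grey box fixed on the worktop with a red push button of 28 mm diameter in a black collar on its top; origin: centre of the underside
- clear (a joint): Red button's travel in m: 0 out, 0.006 fully in. Not to be pressed.
- loupe: Bystander: green loupe, 39 mm wide, 30 mm high, loose; origin under its centre.
- plug_gauge: Bystander: double-ended plug gauge with grey handle and a red band, 92 mm long (y), loose; origin under its centre.
- micrometer: Bystander: outside micrometer with dark green frame, 115 mm long (y), loose; origin under its centre.
- spray_bottle: Bystander: small white spray bottle, 31 mm diameter, 87 mm high, loose; origin under its centre.
- dust_brush: Bystander: flat brush with wooden handle, 165 mm long, loose; origin under its centre.
Not all that is in view belongs to the job. Leave any brown or turquoise look-alike of the record_box alone.

How it is judged:
On the way, in this order (a step that is already met when the one before it is completed fails the run):
1. the carriage is pushed as far as the middle station (value of joint carriage between 0.0345 and 0.062 m), for 0.02 s.
2. let go, the carriage has come back to rest latched at the middle station (value of joint carriage between 0.033 and 0.039 m and value of joint stop_pin below 0.003 m and contact force between each of the fingers, the arm and shuttle_fixture below 0.2 N and velocity of joint carriage between -0.01 and 0.01 m/s), for 0.2 s.
3. the green record button is pressed (value of joint record above 0.004 m), for 0.05 s.
At the end, for the whole second after the job is handed in: The carriage rests latched at the middle station (0.033 to 0.039 m) with the stop pin down (lift under 3 mm), the ring lies flat in its nest (centre within 6 mm, raised under 3 mm), and both buttons are out again (under 2 mm) (value of joint carriage between 0.033 and 0.039 m and value of joint stop_pin below 0.003 m and velocity of joint carriage between -0.01 and 0.01 m/s and value of joint each of record, clear below 0.002 m and horizontal distance between ring and nest below 0.006 m and z of ring in the frame of nest below 0.003 m and angle between ring's own z axis and vertical below 0.05 rad and linear speed of ring below 0.01 m/s); the robot touches nothing.
It fails at once if the carriage is pushed on towards the far station (past 0.062 m) (value of joint carriage above 0.062 m).
It fails at once if the ring is lifted or leaves its nest (z of ring in the frame of nest above 0.008 m or horizontal distance between ring and nest above 0.012 m).
It fails at once if the green button is pressed before the carriage stands at the middle station (value of joint record above 0.003 m and (value of joint carriage below 0.033 m or value of joint carriage above 0.039 m)).
It fails at once if the red button is pressed (value of joint clear above 0.003 m).
It fails at once if a bystander is lifted or moved by more than 20 mm (distance of any of loupe, plug_gauge, micrometer, spray_bottle, dust_brush from where it was at the start of the episode above 0.02 m).
It also fails if it takes over 48 s, if anything falls off the work surface, if the arm or the gripper's body presses on something with over 40 N, if the wrist force passes 120 N, or if a joint passes its speed limit or range.

### The arm

A 7-joint arm with a two-finger parallel gripper is mounted at the origin on a cart in front of the work surface, level with it; the furniture and walls round the work are solid. World frame = base frame: x ahead of the robot, y to its left, z up, the work surface at z = 0. Lengths are in m, angles in rad, forces in N, time in s.
With the tool pointing down it reaches from about 0.35 to 0.9 m from the base axis. Payload 8.1 kg.
Tool frame: the origin (TCP) lies midway between the tips of the shut fingers; the grasp point (between the pads) lies arm.grip_point_offset behind it (arm.grip_point_offset is the distance from the TCP to the grasp point, in m); y points along the fingers, z is the direction in which the jaws open and shut, and the axes are right-handed (so a half turn about y gives the same grasp; the last joint's range is limited). The gripper opens to 92 mm and grips with 3 to 60 N. Pads are 19 mm wide; open, the fingers measure 130 mm over their backs; the gripper's body (75 mm by 190 mm) begins 47 mm behind the grasp point.
Start: joints at [-0.103, 0.434, 0.025, 1.573, -0.012, 1.134, -0.075], TCP at [0.625, -0, 0.227] pointing down, gripper open.
Joint ranges: [-2.62, 2.62], [-0.44, 2.09], [-1.27, 1.32], [0.08, 2.57], [-1.32, 4.46], [0.12, 2], [-2.74, 2.74]. Speed limits (rad/s): [2.22, 2.22, 3.01, 3.01, 3.14, 3.14, 3.14].

### API

Orientations are given as a rotation vector (axis times angle).
In Python, from cell import arm, get_image, camera_info gives the robot as it stands.
- The arm moves only by the tool carry_out, never from a script. Its argument "steps" is one flat list of numbers, 5 for each row, row after row: the opening, from 0 (shut) to 1 (fully open), then the shift along the world's x, y, z in units of 0.1 m (1.0 is 0.1 m), then the turn about the world's z in units of 45 degrees (1.0 is 45 degrees). In form: [hand, dx, dy, dz, spin, hand, dx, dy, dz, spin, ...]. A call has 1 to 12 rows; each row is the pose to reach, as a shift and turn from the pose commanded when the call began; what a row does not reach only later rows make up. A row lasts 1/10 s, in which the tool goes at most 50 mm and 8.59 degrees, less where a joint would pass 70% of its speed; a pose out of reach is approached as far as the arm can. A call with a number of a shift or a turn outside -1 to 1 is refused whole. A call with a gripper value outside its range is refused whole. The fingers move at their own pace and stop on an object; "grip_force" is the grip in N (left out, the last holds). Time passes only in rows, so rows that repeat a pose let the fingers close. It gives the time, the measured TCP pose, the force and the opening at its end, in the units of the state.
- arm.observe(): the state, without advancing time (a new reading comes with each control period).
- get_image(name): name is "scene" or "side" or "wrist"; returns (picture, depth): 480x640x3 uint8, red, green, blue; 480x640 float32, m along the optical axis (not along the pixel's ray), 0 where there is no reading.
- camera_info(name): a dict with "fovy" (degrees; the focal length in pixels is half the picture's height over the tangent of half this angle, whatever the lens; pixels are square), "cx", "cy" (the principal point, pixels), "R" (3x3) and "t" (3): a world point X has camera coordinates R X + t; the wrist camera has in their place "tool_from_camera" (4x4, takes a point from camera to tool coordinates, whose origin is the TCP and whose axes are the tool frame's). Camera axes: x right, y down, z forward; pixel columns grow to the right and rows downward; lengths in m; the calibration is good to about 2 mm. A picture is of the moment at which its call begins: read the wrist's pose just before it. camera_info takes no time and is no camera call.
- arm.sign_off(): hands the job in, once; it reports no verdict.
The state is a dict: "clock": time; "joints": joint angles; "dq": joint speeds; "joint_efforts": joint torques, N m; "position": TCP position; "ee_rot": TCP orientation; "force": force on the tool from outside, world axes, zero at the start; "ft_torque": the same for the moment, N m; "width": opening from 0.0 (shut) to 1.0 (fully open).
Only numpy, scipy, OpenCV 4.12 (cv2) and the standard library are available. Lean on these libraries where they do the work, as an engineer would, in place of code of your own. Each camera call takes 0.05 s, during which the arm holds its last target. There are 200 camera calls.

## Working session

There is one attempt and no reset: what is moved stays moved. The work goes in short steps, Python scripts to look and compute and a tool call to move; the robot and the scene stay as the last step left them, time stands still between calls to the robot, and variables do not carry over. Pictures are saved under pics/ and viewed, about 8 in all and at most 12, crops included, and the job is handed in when it is done.

Besides the shell and the picture viewer there is one more tool, called after "Call:" as name(argument=value, ...), one argument or row to a line, values as JSON. carry_out: Moves the arm, as the interface text tells. Shifts and turns lie within -1 to 1; 1 stands for 0.1 m of shift or 45 degrees of turn. Its arguments: {"type":"object","properties":{"steps":{"type":"array","items":{"type":"number"}},"grip_force":{"type":"number"}},"required":["steps"]}

```bash
mkdir -p pics; cat > h.py <<'E'
import numpy as np, cv2
from cell import arm, get_image, camera_info
def grab(n,f):
    p,d=get_image(n); cv2.imwrite(f'pics/{f}.png',p[:,:,::-1]); np.savez(f'{f}.npz',p=p,d=d); return p,d
def world(n,d):
    c=camera_info(n); f=240/np.tan(np.radians(c['fovy'])/2)
    v,u=np.mgrid[:480,:640]; X=np.stack([(u-c['cx'])/f*d,(v-c['cy'])/f*d,d],-1)
    return (X-np.array(c['t']))@np.array(c['R'])
E
python3 - <<'E'
from h import *
grab('scene','s0'); grab('side','d0')
s=arm.observe(); print(s['clock'],s['position'],s['ee_rot'],s['width'],s['force'])
for n in('scene','side'):
    c=camera_info(n); print(n,c['fovy'],-np.array(c['R']).T@c['t'])
E
```

```text
0.1 [ 6.24538944e-01 -6.47174187e-05  2.26005002e-01] [-1.21035344  1.21021555 -1.20865189] 1.0032187505286074 [-0.11032219  0.53026337  0.73032834]
scene 47.78895543594875 [-0.31552714 -0.73104316  0.97508176]
side 54.06912847628111 [0.33933263 0.79528619 0.76293598]
```

View pics/s0.png

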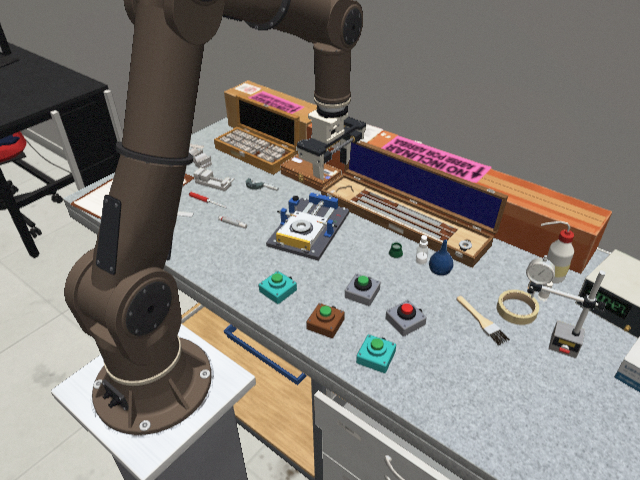

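View pics/d0.png

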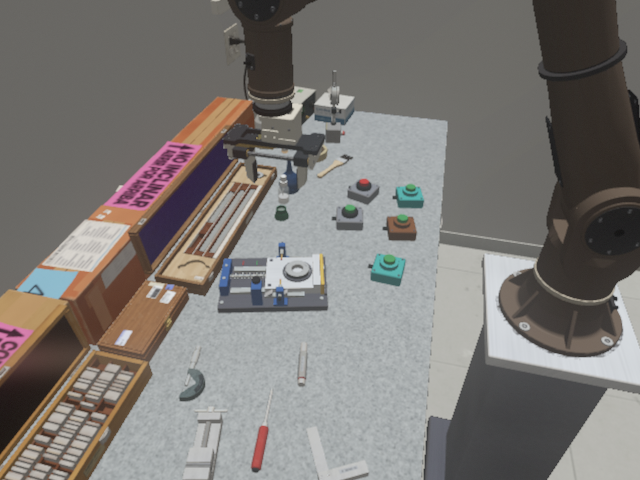

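Scene view: the yellow plate is at (295,243). Candidates for the record box are grey with green at (363,287), turquoise at (278,284) and (376,350), and brown at (325,318). The red clear button is on grey at (406,314). I choose the grey and green box at (363,287), which is (349,214) in the side view.

```bash
python3 - <<'E'
from h import *
for n,f,by,bg,br in(('scene','s0',(260,200,345,260),(345,268,382,290),(388,296,426,320)),('side','d0',(215,235,335,315),(335,200,365,222),(350,175,380,193))):
    z=np.load(f+'.npz');p,d=z['p'],z['d'];W=world(n,d);h=cv2.cvtColor(p,cv2.COLOR_RGB2HSV)
    def sel(b,lo,hi):
        m=cv2.inRange(h,np.array(lo),np.array(hi))>0;k=np.zeros_like(m);k[b[1]:b[3],b[0]:b[2]]=1;return m&k&(d>0)
    y=W[sel(by,(18,120,100),(35,255,255))]; print(n,'yellow',len(y),np.percentile(y,[2,50,98],axis=0).round(4).tolist())
    t=y[y[:,2]>.047]; print(' rect top',cv2.minAreaRect((t[:,:2]*1000).astype(np.float32)),len(t))
    fr=y[(y[:,2]<.047)&(y[:,2]>.025)];
    if len(fr)>20: print(' face fit',len(fr),np.polyfit(fr[:,1],fr[:,0],1),fr.mean(0),np.ptp(fr[:,1]))
    for nm,b,lo,hi in(('green',bg,(40,100,40),(85,255,255)),('red',br,(0,120,60),(10,255,255))):
        g=W[sel(b,lo,hi)]; g2=g[g[:,2]>np.percentile(g[:,2],90)-.003]
        print(nm,len(g),np.percentile(g,[5,50,95],axis=0).round(4).tolist(),'top',g2.mean(0).round(4),cv2.minEnclosingCircle((g2[:,:2]*1000).astype(np.float32)))
    k=np.zeros(d.shape,bool);k[by[1]-10:by[3]+10,by[0]-10:by[2]+10]=1
    b=W[k&(d>0)&(abs(W[...,2]-.016)<.004)&(p.max(-1)<110)]; print('bed',len(b),cv2.minAreaRect((b[:,:2]*1000).astype(np.float32)))
p=cv2.imread('pics/s0.png'); q=cv2.imread('pics/d0.png')
cv2.imwrite('pics/c0.png',np.hstack([cv2.resize(p[190:330,260:430],None,fx=2.3,fy=2.3,interpolation=2),cv2.resize(q[180:320,210:380],None,fx=2.3,fy=2.3,interpolation=2)]))
E
```

```text
scene yellow 293 [[0.4985, -0.0028, 0.021], [0.5127, 0.0428, 0.0398], [0.5279, 0.0923, 0.0513]]
 rect top ((526.486572265625, 67.51453399658203), (130.6896514892578, 66.9457015991211), 64.11730194091797) 56
 face fit 212 [-0.27092035  0.5243332 ] [0.51255738 0.043466   0.03726714] 0.10043083925927668
green 90 [[0.4855, -0.211, 0.0405], [0.4955, -0.2016, 0.0482], [0.5078, -0.1893, 0.0513]] top [ 0.4969 -0.2001  0.0497] ((497.2360534667969, -200.60562133789062), 13.545568466186523)
red 104 [[0.4703, -0.3465, 0.0407], [0.4808, -0.3361, 0.0481], [0.4945, -0.3246, 0.0521]] top [ 0.4822 -0.3349  0.0505] ((481.4269714355469, -334.42047119140625), 14.814092636108398)
bed 569 ((632.6820068359375, 75.90510559082031), (278.5245361328125, 175.28565979003906), 11.45647144317627)
side yellow 71 [[0.5009, 0.008, 0.0498], [0.5126, 0.0534, 0.0525], [0.5266, 0.0967, 0.0546]]
 rect top ((513.8967895507812, 51.71455001831055), (5.068907260894775, 96.09356689453125), 15.482638359069824) 71
green 40 [[0.4877, -0.2041, 0.0502], [0.4981, -0.1947, 0.0523], [0.5075, -0.1856, 0.0544]] top [ 0.4979 -0.194   0.0527] ((497.7140808105469, -193.7814483642578), 12.104269981384277)
red 36 [[0.4741, -0.3433, 0.0491], [0.4835, -0.3302, 0.0523], [0.4938, -0.3203, 0.0546]] top [ 0.4835 -0.3302  0.0526] ((484.7771301269531, -330.41412353515625), 13.499601364135742)
bed 592 ((631.7158813476562, 19.52032470703125), (328.0244140625, 297.182861328125), 12.81972599029541)
```

View pics/c0.png

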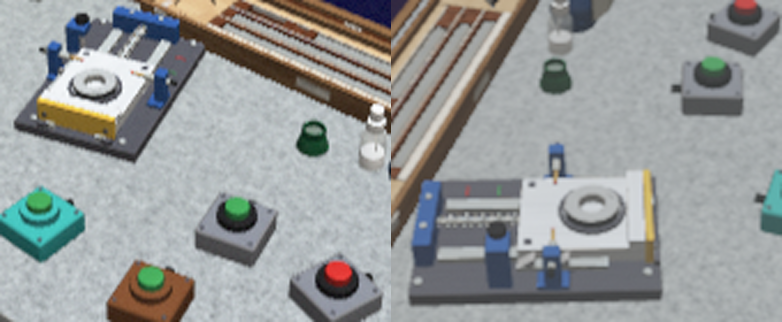

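The crop confirms the yellow plate, with the carriage at the load station, and the grey box with the green button. The face normal is yawed about 15.3°. The face centre is about (0.512, 0.046) and the green top about (0.497, -0.197, 0.052). I'll turn by -75° so the fingers' flat sides (19 mm pad width) face along the push.

Call:
carry_out(
  steps=[0,-0.5,0.1,0,-0.19,0,-1,0.3,0,-0.38,0,-1,0.3,0,-0.57,0,-1,0.3,0,-0.76,0,-1,0.3,0,-0.95,0,-1,0.3,0,-1],
  grip_force=30,
)

```text
clock: 0.7
position: [0.5246, 0.0301, 0.2265]
ee_rot: [-0.725, 1.764, -1.764]
force: [0.0, 0.8, 0.2]
width: 0.529
```

Call:
carry_out(
  steps=[0,-0.3,0.05,0,-0.19,0,-0.5,0.05,0,-0.38,0,-0.5,0.05,-0.3,-0.57,0,-0.5,0.05,-0.6,-0.66,0,-0.5,0.05,-0.9,-0.66,0,-0.5,0.05,-1,-0.66,0,-0.5,0.05,-1,-0.66],
)

```text
clock: 1.4
position: [0.4739, 0.0348, 0.1257]
ee_rot: [-0.283, 2.08, -2.08]
force: [0.0, 0.0, 0.1]
width: 0.008
```

```bash
python3 - <<'E'
from h import *
s=arm.observe(); print(s['clock'],s['position'],s['ee_rot'],s['width'],s['force'],arm.grip_point_offset)
import json
p,d=grab('wrist','w1'); s2=camera_info('wrist'); print(s2)
E
```

```text
1.4 [0.47394944 0.0347734  0.12569697] [-0.28289329  2.07966502 -2.08045129] 0.007950960675999326 [0.03908338 0.03560837 0.09203379] 0.0188
{'fovy': 65.97540553534348, 'cx': 313.4376964659158, 'cy': 238.9777748177013, 'tool_from_camera': array([[ 2.74586296e-05,  9.53116446e-01,  3.02603767e-01,
        -8.13156345e-02],
       [ 7.67818447e-04, -3.02603698e-01,  9.53116159e-01,
        -1.58243661e-01],
       [ 9.99999705e-01,  2.06173491e-04, -7.40129472e-04,
         5.60464224e-04],
       [ 0.00000000e+00,  0.00000000e+00,  0.00000000e+00,
         1.00000000e+00]])}
```

View pics/w1.png

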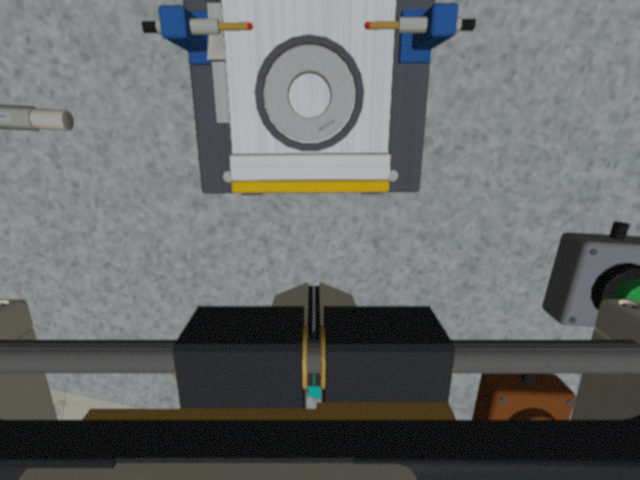

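The wrist view shows the fingers (tip at 315,290) centred on the yellow plate (310,186) and square to it. Next I measure the remaining distance.

```bash
python3 - <<'E'
from h import *
from scipy.spatial.transform import Rotation as R
z=np.load('w1.npz');p,d=z['p'],z['d'];c=camera_info('wrist');f=240/np.tan(np.radians(c['fovy'])/2)
s=arm.observe()
v,u=np.mgrid[:480,:640];T=c['tool_from_camera']
X=np.stack([(u-c['cx'])/f*d,(v-c['cy'])/f*d,d],-1)@T[:3,:3].T+T[:3,3]
M=R.from_rotvec(s['ee_rot']).as_matrix(); W=X@M.T+s['position']; print(M.round(3))
h=cv2.cvtColor(p,cv2.COLOR_RGB2HSV);m=(cv2.inRange(h,np.array((18,120,100)),np.array((35,255,255)))>0)&(d>0)
m[:150]=0;m[210:]=0
y=W[m];print(len(y),np.percentile(y,[2,50,98],axis=0).round(4).tolist())
t=y[y[:,2]>.048];print(len(t),cv2.minAreaRect((t[:,:2]*1000).astype(np.float32)))
# front edge: bottom-most yellow pixel per col
n=np.array([M[0,0],M[1,0]]) # tool x
E=[];
for col in range(235,390,3):
    r=np.where(m[:,col])[0]
    if len(r): E.append(W[r[-1],col])
E=np.array(E);print('front edge',E.mean(0),np.polyfit(E[:,1],E[:,0],1),'along tool x rel TCP',((E[:,:2]-s['position'][:2])@n).mean(), E[:,2].min(),E[:,2].max())
E
```

```text
[[-0.965 -0.001  0.264]
 [-0.264 -0.    -0.965]
 [ 0.001 -1.     0.   ]]
1837 [[0.5005, 0.0021, 0.0166], [0.515, 0.0489, 0.0532], [0.5294, 0.0936, 0.0547]]
1771 ((515.2576904296875, 48.247615814208984), (7.733455181121826, 99.7303695678711), 15.872089385986328)
front edge [0.50990937 0.04563613 0.03964781] [-0.29367993  0.52331179] along tool x rel TCP -0.036589360512076154 0.014927074807511084 0.05413944495400659
```

Call:
carry_out(
  steps=[0,0,0,-0.4,0,0,0,0,-0.75,0,0,0,0,-0.92,0,0,0.12,0.033,-0.92,0,0,0.24,0.066,-0.92,0,0,0.24,0.066,-0.92,0],
)

```text
clock: 2.05
position: [0.5018, 0.0422, 0.0363]
ee_rot: [-0.277, 2.077, -2.077]
force: [-3.7, -1.4, 2.3]
width: 0.004
```

Call:
carry_out(
  steps=[0,0.05,0.014,0,0,0,0.1,0.027,0,0,0,0.15,0.04,0,0,0,0.2,0.053,0,0,0,0.2,0.053,0,0],
)

```text
clock: 2.55
position: [0.5185, 0.0469, 0.0358]
ee_rot: [-0.281, 2.079, -2.079]
force: [-6.3, -1.3, 4.7]
width: 0.005
```

```bash
cat >> h.py <<'E'
from scipy.spatial.transform import Rotation as R
def plate():
    p,d=get_image('wrist');s=arm.observe();c=camera_info('wrist');f=240/np.tan(np.radians(c['fovy'])/2)
    v,u=np.mgrid[:480,:640];T=c['tool_from_camera']
    X=np.stack([(u-c['cx'])/f*d,(v-c['cy'])/f*d,d],-1)@T[:3,:3].T+T[:3,3]
    W=X@R.from_rotvec(s['ee_rot']).as_matrix().T+s['position']
    h=cv2.cvtColor(p,cv2.COLOR_RGB2HSV);m=(cv2.inRange(h,np.array((18,120,100)),np.array((35,255,255)))>0)&(d>0)
    t=W[m&(W[...,2]>.047)&(W[...,2]<.058)]; t=t[(abs(t[:,0]-.53)<.08)&(abs(t[:,1]-.05)<.08)]
    r=cv2.minAreaRect((t[:,:2]*1000).astype(np.float32)); 
    tr=(np.median(t[:,:2],0)-[.5153,.0482])@[.964,.266]
    print(s['clock'],s['position'].round(4),'F',s['force'].round(2),len(t),r,'travel(top median)',tr)
    return p,d,W,s
E
python3 -c "
from h import *
p,d,W,s=plate(); cv2.imwrite('pics/w2.png',p[:,:,::-1])"
```

```text
2.6 [0.5183 0.0469 0.0358] F [-6.26 -1.31  3.81] 4266 ((564.0305786132812, 61.91994857788086), (79.66316223144531, 99.75137329101562), 15.81445598602295) travel(top median) 0.019488073602500225
```

View pics/w2.png

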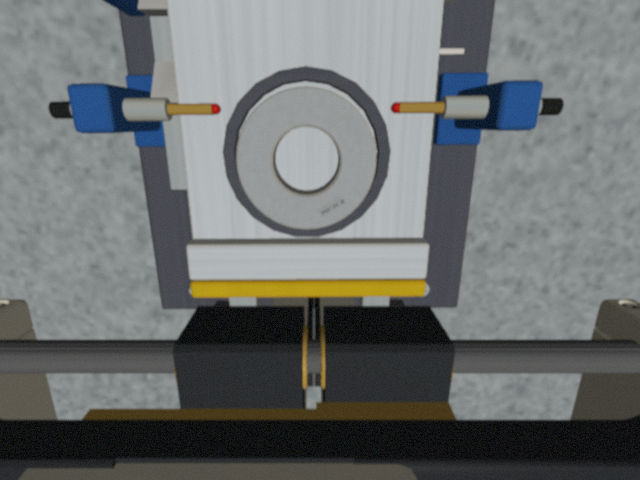

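The fingers are touching the plate, which has moved about 19 mm at (310,288). The ring is seated in its nest. I'll go 18 mm further and measure again.

Call:
carry_out(
  steps=[0,0.06,0.016,0,0,0,0.12,0.032,0,0,0,0.174,0.048,0,0,0,0.174,0.048,0,0],
)

```text
clock: 3.0
position: [0.5358, 0.0517, 0.0357]
ee_rot: [-0.281, 2.079, -2.079]
force: [-4.9, -1.0, 0.1]
width: 0.002
```

```bash
sed -i 's/t=t\[(abs.*$/k=np.median(t[:,:2],0); t=t[abs((t[:,:2]-k)@[.964,.266])<.007]/' h.py; python3 -c "
from h import *
plate()"
```

```text
3.05 [0.5358 0.0517 0.0356] F [-4.78 -0.34  0.84] 3831 ((548.6278076171875, 57.54758834838867), (8.842949867248535, 100.70733642578125), 15.86783218383789) travel(top median) 0.03493633844352853
```

Call:
carry_out(
  steps=[0,0.04,0.011,0,0,0,0.08,0.022,0,0,0,0.12,0.033,0,0,0,0.12,0.033,0,0],
)

```text
clock: 3.45
position: [0.5475, 0.055, 0.0355]
ee_rot: [-0.281, 2.08, -2.079]
force: [-6.6, -0.8, 4.9]
width: 0.005
```

```bash
python3 -c "
from h import *
plate()"
```

```text
3.5 [0.5473 0.0549 0.0355] F [-8.41 -1.08  4.67] 3810 ((560.298828125, 60.6192626953125), (8.617090225219727, 100.17572021484375), 15.672964096069336) travel(top median) 0.04700337818338811
```

Travel is about 47 mm, inside the 42–56 window. I'll draw back gently.

Call:
carry_out(
  steps=[0,-0.05,-0.014,0,0,0,-0.1,-0.027,0,0,0,-0.15,-0.04,0,0,0,-0.25,-0.067,0,0,0,-0.45,-0.12,0,0,0,-0.6,-0.16,0,0,0,-0.6,-0.16,0.3,0,0,-0.6,-0.16,0.8,0,0,-0.6,-0.16,0.9,0],
)

```text
clock: 4.4
position: [0.4914, 0.0391, 0.1296]
ee_rot: [-0.269, 2.076, -2.075]
force: [-0.7, 1.1, -0.3]
width: 0.001
```

```bash
python3 -c "
from h import *
p,d,W,s=plate(); cv2.imwrite('pics/w3.png',p[:,:,::-1])"
```

```text
4.45 [0.4914 0.0393 0.1293] F [ 0.65 -0.23  0.76] 1831 ((548.3594360351562, 57.734615325927734), (7.560213088989258, 99.12276458740234), 15.719791412353516) travel(top median) 0.03446459472435264
```

View pics/w3.png

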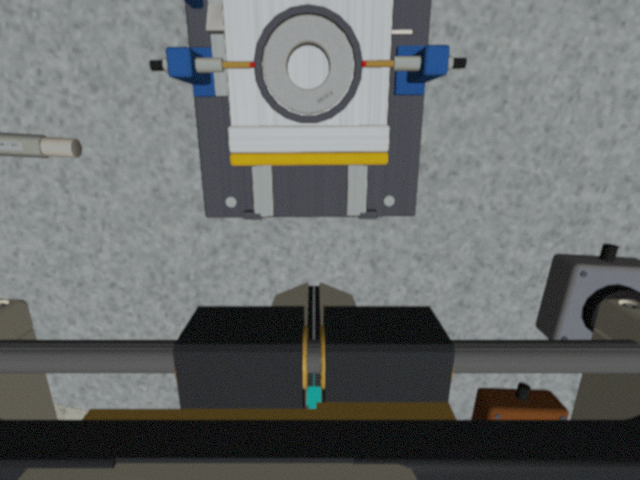

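The carriage latched at about 35 mm: the plate is at (310,158), the probes are at the ring and the ring is in its nest. Next I go to the green button, stopping short of it to measure with the wrist camera.

Call:
carry_out(
  steps=[0,-0.1,-0.4,0.2,0,0,-0.3,-0.8,0.2,0,0,-0.5,-1,0.2,0,0,-0.5,-1,0.2,0],
)

```text
clock: 4.85
position: [0.4354, -0.0642, 0.1442]
ee_rot: [-0.276, 2.082, -2.083]
force: [0.5, 0.4, -0.2]
width: 0.002
```

Call:
carry_out(
  steps=[0,0,-0.45,0,0,0,0,-0.9,0,0,0,0,-1,0,0,0,0,-1,0,0],
)

```text
clock: 5.25
position: [0.4384, -0.1624, 0.1443]
ee_rot: [-0.276, 2.08, -2.081]
force: [0.5, 0.9, -0.6]
width: 0.004
```

Call:
carry_out(
  steps=[0,0,-0.35,0,0,0,0,-0.45,0,0,0,0,-0.45,0,0],
)

```text
clock: 5.55
position: [0.4386, -0.2059, 0.1444]
ee_rot: [-0.279, 2.079, -2.079]
force: [-0.2, -0.1, 0.2]
width: 0.005
```

```bash
python3 - <<'E'
from h import *
p,d,W,s=plate(); cv2.imwrite('pics/w4.png',p[:,:,::-1])
h=cv2.cvtColor(p,cv2.COLOR_RGB2HSV)
m=((cv2.inRange(h,np.array((40,120,40)),np.array((80,255,255)))>0)&(d>0)&(W[...,2]>.04)&(W[...,2]<.06)).astype(np.uint8)
n,l,st,ce=cv2.connectedComponentsWithStats(m)
for i in range(1,n):
    if st[i,4]>60:
        g=W[l==i]; t=g[g[:,2]>.049]; print(st[i],ce[i],np.median(g,0)); 
        if len(t)>20: print(' top',t.mean(0),cv2.minEnclosingCircle((t[:,:2]*1000).astype(np.float32)))
E
```

```text
5.6 [ 0.4386 -0.2048  0.1444] F [-0.55  0.69  0.56] 0 ((0.0, 0.0), (0.0, 0.0), 0.0) travel(top median) nan
[ 303  135   42   43 1360] [323.27720588 155.97132353] [ 0.49783655 -0.19562084  0.05193556]
 top [ 0.49801857 -0.19562625  0.05189392] ((497.7162780761719, -195.80975341796875), 13.786839485168457)
[  30  242   44   37 1236] [ 51.1868932  260.05582524] [ 0.37443335 -0.02532822  0.05199868]
 top [ 0.37349544 -0.02407371  0.0520524 ] ((372.7081604003906, -22.678377151489258), 14.3388671875)
[450 374   9  17  89] [454.07865169 380.97752809] [ 0.35430002 -0.34629448  0.05183492]
 top [ 0.35402208 -0.34632909  0.05183318] ((352.833984375, -345.3302917480469), 8.483345985412598)
  return _methods._mean(a, axis=axis, dtype=dtype,
  ret = um.true_divide(
```

View pics/w4.png

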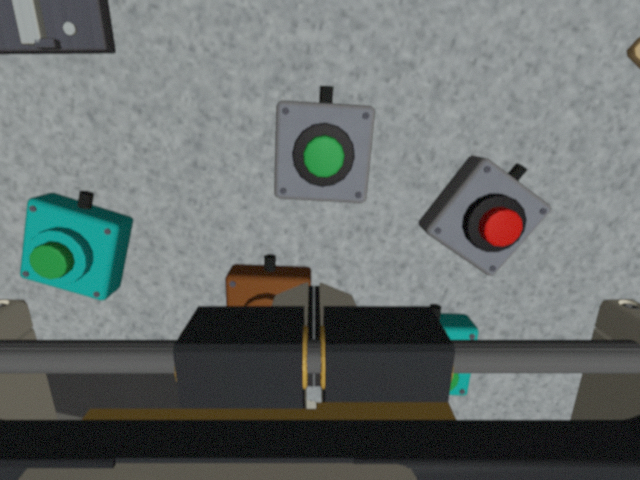

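The green button on the grey box is at (323,156), with its top at (0.498, -0.196, 0.052). That agrees with the 52 mm given. I move above it and go down to just clear of it.

Call:
carry_out(
  steps=[0,0.3,0.05,0,0,0,0.59,0.1,0,0,0,0.59,0.1,-0.4,0,0,0.59,0.1,-0.75,0,0,0.59,0.1,-0.82,0,0,0.59,0.1,-0.82,0],
)

```text
clock: 6.2
position: [0.4967, -0.1943, 0.062]
ee_rot: [-0.283, 2.081, -2.077]
force: [0.7, -0.1, 1.4]
width: 0.002
```

Call:
carry_out(
  steps=[0,0,0,-0.06,0,0,0,0,-0.1,0,0,0,0,-0.13,0,0,0,0,-0.155,0,0,0,0,-0.155,0],
)

```text
clock: 6.7
position: [0.4982, -0.1961, 0.0477]
ee_rot: [-0.277, 2.078, -2.079]
force: [1.5, 1.0, 3.9]
width: 0.008
```

Call:
carry_out(
  steps=[0,0,0,-0.02,0,0,0,0,-0.035,0,0,0,0,-0.035,0,0,0,0,-0.035,0],
)

```text
clock: 7.1
position: [0.4983, -0.1961, 0.0458]
ee_rot: [-0.276, 2.078, -2.078]
force: [-5.2, 4.0, 29.2]
width: 0.002
```

The force of 29 N at z 0.0458 means the button is fully in. I release it and back off.

Call:
carry_out(
  steps=[0,0,0,0.1,0,0,0,0,0.4,0,0,-0.3,0,0.8,0,0,-0.6,-0.1,1,0,0,-0.6,-0.1,1,0,0,-0.6,-0.1,1,0],
)

```text
clock: 7.7
position: [0.4371, -0.2063, 0.1441]
ee_rot: [-0.277, 2.079, -2.079]
force: [0.2, -0.2, 0.1]
width: 0.003
```

```bash
python3 - <<'E' 2>/dev/null
from h import *
p,d,W,s=plate()
h=cv2.cvtColor(p,cv2.COLOR_RGB2HSV)
m=(cv2.inRange(h,np.array((40,120,40)),np.array((80,255,255)))>0)&(d>0)&(abs(W[...,0]-.498)<.02)&(abs(W[...,1]+.196)<.02)
print('green top',m.sum(),np.median(W[m],0))
m=(cv2.inRange(h,np.array((0,150,60)),np.array((10,255,255)))>0)&(d>0)&(abs(W[...,0]-.483)<.02)&(abs(W[...,1]+.332)<.02)
print('red top',m.sum(),np.percentile(W[m][:,2],80))
a,_=grab('scene','s5');b,_=grab('side','d5')
cv2.imwrite('pics/c5.png',np.hstack([cv2.resize(x[r:r+150,c:c+170,::-1],None,fx=2.3,fy=2.3,interpolation=2) for x,r,c in((a,185,260),(b,180,210))]))
E
```

```text
7.75 [ 0.4376 -0.2058  0.1435] F [-0.79  0.04  0.44] 0 ((0.0, 0.0), (0.0, 0.0), 0.0) travel(top median) nan
green top 1361 [ 0.49816386 -0.19636286  0.05131437]
red top 1293 0.051864299903805255
```

View pics/c5.png

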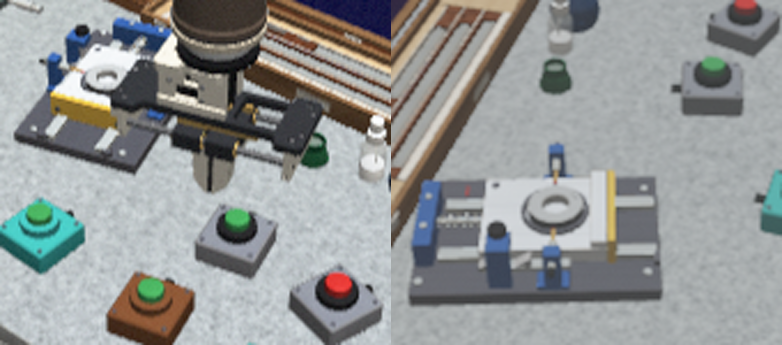

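The carriage is latched at the middle with the probes at the ring, the ring is in its nest, both buttons are out and the arm is clear. I hand in.

```bash
python3 -c "
from cell import arm
print(arm.sign_off())"
```

```text
the job is handed in; nothing more can be done
None
```

The job is done and handed in at about 7.9 s on the robot's clock; the hand-in gave no verdict.

- **Carriage:** I pushed the plate to about 47 mm and drew the fingers back. It came back and latched, measured at about 34.5–35 mm against 36 nominal, which is within the 2 mm calibration. I judged the stop pin to be down from the latched position and the last picture, and did not measure its lift.
- **Record button:** I pressed the green button to its stop (about 29 N, fingertips at z 0.046 m) and released it.
- **Last checks:** The green top read 51.3 mm and the red 51.9 mm, so both buttons are out. The ring lies in its nest, and the arm stood clear with force near zero. The bystanders in view had not visibly moved; I did not check the others at the end.
- **Disagreements:** The scene and side cameras differed by about 5 mm in y, which the wrist camera settled. The fingers also met the plate a few millimetres earlier than I had estimated, so I went by the measured plate travel instead.

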